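Draw back the sprung hold-down roller on a router table

TASK

A board has to go in between the fence and the sprung hold-down roller. First wind the hand crank clockwise (seen from above), about two turns, until the stop block behind the tension arm is fully back at the end of its travel; then take the upright post over the roller and push the arm back, away from the fence, past the click of the pawl. The arm springs forward again if let go, so finish while still holding the post with the arm pushed back past the click, and leave the glue bottle, the offcut and the bar clamp where they are.

Things in the scene. Friction and masses are not known exactly. Their poses are not given: they have to be found in the camera images.
- jig: fixed hold-down unit: plywood base board 12 mm thick (its x from -128 to +118 mm, y from -185 to +225) with a wooden fence 25 mm thick, its top 60 mm above the table, along the -x edge (fence face at x = -98). Placed and turned differently in each episode. Origin on the table surface; x points from the fence towards the stop block, z up
- crank_axis (a point): point on the vertical axis of the hand crank, 93 mm above the table (the height of the middle of the knob); at x 30, y -130 mm in the jig's frame, over a grey gearbox 66 x 66 mm with its top 50 mm above the table
- knob_middle (a point): middle of the crank's upright black knob: 22 mm diameter, 48 mm high, from 67 to 115 mm above the table, 40 mm from the crank's axis. It spins freely on its pin, so it can be held without turning the gripper. Below it is the flat crank bar, top 66 mm above the table
- crank (a joint): angle of the hand crank, rad; grows when turned clockwise seen from above; runs from 0 to a firm end at 15.08 (2.4 turns), where the stop block is fully back; within 0.6 rad of that end counts as fully back. It starts 1.6 to 2.4 turns short of the end. Friction about 8 N at the knob; it stays where it is left
- stop_nose (a point): round nose of the steel stop block (12 mm diameter, 23 mm above the table); it slides along the jig's x, 20 mm further back (+x) for each clockwise turn, and stands at x = 30 mm in the jig's frame when fully back. Until it is wound back it blocks the arm before the click
- pivot_axis (a point): vertical pivot axis of the tension arm, at table height; at x -26, y -35 mm in the jig's frame
- tension_arm (a joint): angle of the sprung tension arm, rad: 0 with the roller by the fence (start), grows as the post is pushed away from the fence (clockwise from above), hard end at 0.64. A spring pushes it back with 4.5 N (at 0) to 9.5 N (at the end) at the post; the click adds some 2 to 4 N between 0.42 and 0.47. It is past the click from 0.53 on; hold near 0.59. The pawl does not keep it there
- grip_post: upright steel post on the arm over the black roller (44 mm diameter, top 61 mm above the table): 16 mm diameter, 24 mm collar 6 mm high at its foot, top 115 mm above the table. Turns freely on its axis. Origin at its foot, 61 mm up. At arm angle q it lies 160 mm x (sin(q-0.3), cos(q-0.3)) from the pivot in the jig's x, y: an arc of about 95 mm. Nothing near it is higher than 61 mm
- pawl (a joint): travel of the sprung pawl slider at the arm's tip side, m: 0 at rest, lifted to about 0.003 while the arm's tooth passes under it, back to 0 after the click
- glue_bottle: white bottle, 60 mm diameter, 160 mm high, standing loose beyond the jig; leave it; origin at the centre of its foot
- offcut: loose hardwood offcut 50 x 110 x 32 mm beyond the jig; leave it; origin at the centre of its underside
- bar_clamp: loose bar clamp 340 mm long, 28 mm high, lying to the right of the jig; leave it; origin under the middle of its bar

How it is judged:
On the way, in this order (a step that is already met when the one before it is completed fails the run):
1. the crank is wound clockwise until the stop block is fully back (value of joint crank above 14.48 rad), for 0.2 s.
2. the arm is pushed back past the click (value of joint tension_arm above 0.53 rad and value of joint pawl below 0.0015 m), for 0.2 s.
At the end, for the whole second after the job is handed in: The program has ended with the fingers still on the post (more than 2.5 N), the tension arm steady at more than 0.53 rad (past the click, pawl dropped back to less than 1.5 mm) and the crank still within 0.6 rad of its end (stop block fully back) (all of step 2 and value of joint crank above 14.48 rad and contact force between the fingers and grip_post above 2.5 N and velocity of joint tension_arm between -0.1 and 0.1 rad/s); the arm keeps its last pose, push and grip.
It fails at once if the glue bottle is shifted or tipped (distance of glue_bottle from where it was at the start of the episode above 0.03 m or angle between glue_bottle's own z axis and vertical above 0.5 rad).
It fails at once if the offcut is shifted (distance of offcut from where it was at the start of the episode above 0.03 m).
It fails at once if the bar clamp is shifted (distance of bar_clamp from where it was at the start of the episode above 0.03 m).
It also fails if it takes over 58 s, if anything falls off the work surface, if the arm or the gripper's body presses on something with over 40 N, if the wrist force passes 120 N, or if a joint passes its speed limit or range.

ROBOT

A 6-joint arm with a two-finger parallel gripper is mounted at the origin on the work surface. World frame = base frame: x ahead of the robot, y to its left, z up, the work surface at z = 0. Lengths are in m, angles in rad, forces in N, time in s.
With the tool pointing down it reaches from about 0.25 to 0.775 m from the base axis. Payload 4 kg.
Tool frame: the origin (TCP) lies between the finger pads; the fingertips stand 22 mm ahead of it and the grasp point (between the pads) lies 3 mm ahead of it (arm.tip_reach is the distance from the TCP to the fingertips, in m); y points along the fingers, z is the direction in which the jaws open and shut, and the axes are right-handed (so a half turn about y gives the same grasp; the last joint's range is limited). The gripper opens to 94 mm and grips with 3 to 60 N. Pads are 16 mm wide; open, the fingers measure 119 mm over their backs; the gripper's body (75 mm by 177 mm) begins 78 mm behind the grasp point.
Start: joints at [1.13, 0.087, 1.371, -0, 1.684, -0.103], TCP at [0.182, 0.519, 0.228] pointing down, gripper open.
Joint ranges: [-3.1, 3.1], [-0.76, 2.03], [0.27, 2.55], [-1.08, 4.22], [0.17, 2.65], [-2.57, 2.57]. Speed limits (rad/s): [2.79, 2.79, 3.14, 3.14, 3.14, 3.14].

INTERFACE

Orientations are given as a unit quaternion [x, y, z, w].
In Python, from plant import arm gives the robot as it stands. The module is installed in compiled form; this text tells all that it offers. Calls block until the motion is done:
- arm.move_ptp(position, orientation): joint-space move of the TCP to a pose.
- arm.move_linear(position, rotation=None, feed=0.15, f_stop=None): straight line of the TCP; rotation=None keeps the orientation; feed is the mean speed in m/s. With f_stop (N) it stops when the force on the tool has changed by that much, and returns True; else False.
- arm.set_joints(angles): joint-space move.
- arm.let_go() and arm.grasp(f_grip=None): open the fingers fully, or close them until they stop; f_grip is the grip in N (None keeps the last).
- arm.wait(seconds).
- arm.inverse_kinematics(position, orientation): joint angles nearest the present ones, or None.
- arm.grab_frame(name): name is "scene" or "top"; returns the picture (480x640x3 uint8, red, green, blue); there is no depth.
- arm.calibration(name): a dict with "mtx" (3x3 intrinsics, pixels), "D" ([k1, k2, p1, p2, k3] as OpenCV has them; the pictures are not rectified), "R" (3x3) and "t" (3): a world point X has camera coordinates R X + t. Camera axes: x right, y down, z forward; pixel columns grow to the right and rows downward; lengths in m; the calibration is good to about 2 mm. A picture is of the moment at which its call begins. calibration takes no time and is no camera call.
A pose or a line that the arm cannot do raises arm.MotionError and nothing moves.
- arm.close_job(): hands the job in, once; it reports no verdict.
Readings, each from a call of its own:
- arm.read_clock(): time.
- arm.read_qpos(): joint angles.
- arm.read_dq(): joint speeds.
- arm.read_tau(): joint torques, N m.
- arm.read_tcp_pos(): TCP position.
- arm.read_tool_rot(): TCP orientation.
- arm.read_contact_force(): force on the tool from outside, world axes, zero at the start.
- arm.read_moment(): the same for the moment, N m.
- arm.read_grip_width(): finger opening in m.
Only numpy, scipy, OpenCV 4.12 (cv2) and the standard library are available. Lean on these libraries where they do the work, as an engineer would, in place of code of your own. Each camera call takes 0.05 s, during which the arm holds its last target.

## Working session

There is one attempt and no reset: what is moved stays moved. The work goes in short steps, each a Python script; the robot and the scene stay as the last script left them, time stands still between calls to the robot, and variables do not carry over. Pictures are saved under pics/ and viewed, and the job is handed in when it is done.

```bash
mkdir -p pics; python3 - <<'E'
from plant import arm
import cv2
for n in("scene","top"):
    cv2.imwrite(f"pics/{n}0.png",arm.grab_frame(n)[:,:,::-1])
    c=arm.calibration(n);print(n,c)
print(arm.read_clock(),arm.read_tcp_pos(),arm.read_tool_rot(),arm.read_grip_width())
E
```

```text
scene {'mtx': array([[555.87392495,   0.        , 315.30440296],
       [  0.        , 555.87392495, 241.90604633],
       [  0.        ,   0.        ,   1.        ]]), 'D': array([-0.13768116,  0.        ,  0.        ,  0.        ,  0.        ]), 'R': array([[ 0.87272218,  0.48814384, -0.00846098],
       [ 0.2977273 , -0.54586329, -0.78319328],
       [-0.38692951,  0.68099109, -0.62172075]]), 't': array([-0.48835685, -0.18418245,  1.64893757])}
top {'mtx': array([[509.06006336,   0.        , 318.07926341],
       [  0.        , 509.06006336, 235.42657193],
       [  0.        ,   0.        ,   1.        ]]), 'D': array([-0.03871307,  0.        ,  0.        ,  0.        ,  0.        ]), 'R': array([[ 0.01190675, -0.99992853, -0.00108232],
       [-0.99037536, -0.01164372, -0.1379169 ],
       [ 0.13789444,  0.00271405, -0.99044321]]), 't': array([-0.12608197,  0.6427813 ,  1.02497339])}
0.1 [0.18208117 0.5185078  0.22640481] [ 0.69774365 -0.11903831  0.11865889 -0.6963503 ] 0.09403709024504281
```

View pics/scene0.png

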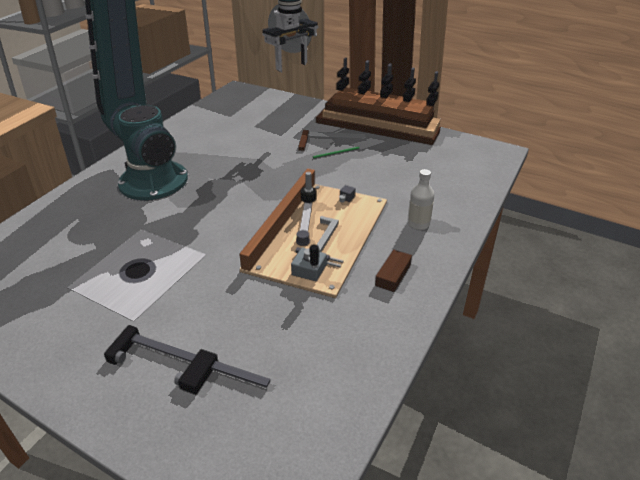

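View pics/top0.png

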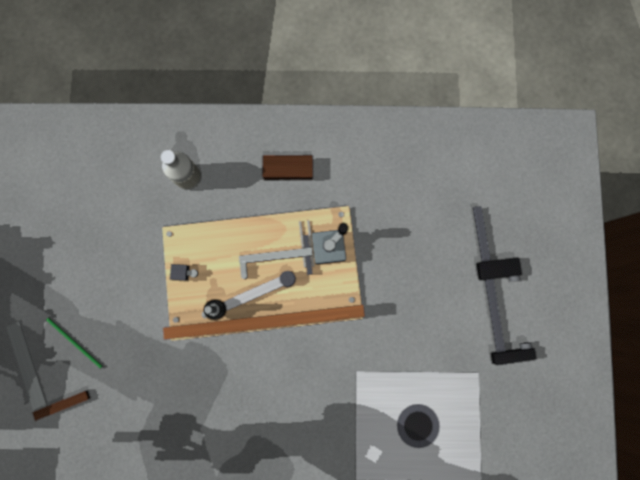

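The overhead view shows the jig at (162..364, 206..338), with the fence on the robot side. The crank knob is at about (342,229), the post at about (214,309), the bottle at (172,160) and the offcut at (288,167). I'll zoom in next.

```bash
python3 - <<'E'
import cv2
a=cv2.imread("pics/top0.png")[190:350,150:380]
cv2.imwrite("pics/topz.png",cv2.resize(a,None,fx=3.4,fy=3.4,interpolation=cv2.INTER_CUBIC))
a=cv2.imread("pics/scene0.png")[160:310,230:430]
cv2.imwrite("pics/scz.png",cv2.resize(a,None,fx=4,fy=4,interpolation=cv2.INTER_CUBIC))
E
```

```text
(no output)
```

View pics/topz.png

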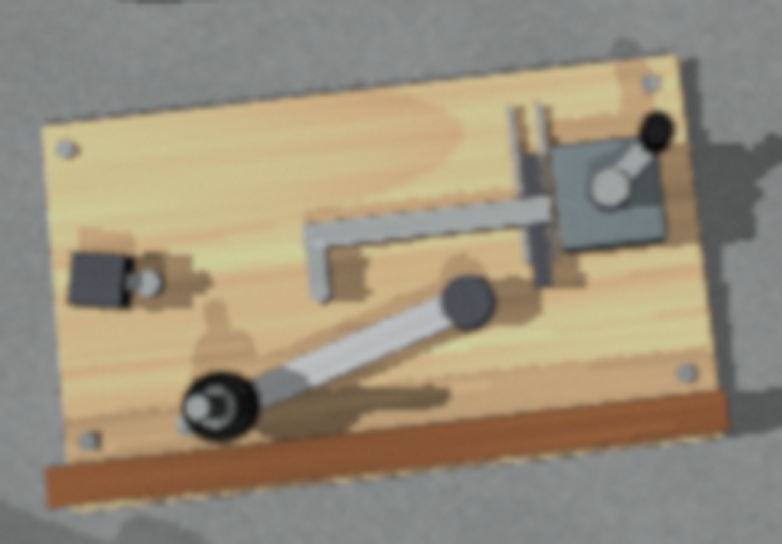

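View pics/scz.png

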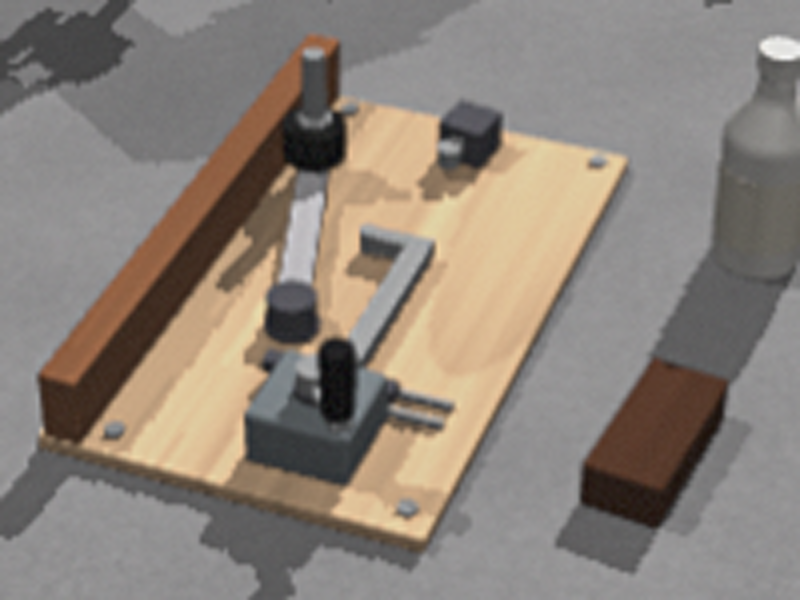

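```bash
cat > h.py <<'E'
from plant import arm
import numpy as np, cv2
from scipy.optimize import least_squares
def proj(n,P):
    c=arm.calibration(n);r,_=cv2.Rodrigues(c["R"])
    return cv2.projectPoints(np.asarray(P,float).reshape(-1,1,3),r,c["t"],c["mtx"],c["D"])[0].reshape(-1,2)
def ray(n,px,z):
    c=arm.calibration(n);u=cv2.undistortPoints(np.array([[px]],float),c["mtx"],c["D"])[0,0]
    d=c["R"].T@np.array([u[0],u[1],1]);o=-c["R"].T@c["t"]
    return o+d*(z-o[2])/d[2]
def j2w(p,J):
    p=np.atleast_2d(np.asarray(p,float));c,s=np.cos(J[2]),np.sin(J[2])
    return np.c_[J[0]+c*p[:,0]-s*p[:,1],J[1]+s*p[:,0]+c*p[:,1],p[:,2]]
E
cat > fit.py <<'E'
from h import *
T=[((42,125),(118,225,12)),((678,55),(118,-185,12)),((725,392),(-98,-185,60)),((47,467),(-98,225,60)),((727,430),(-123,-185,60)),((48,507),(-123,225,60)),((468,301),(-26,-35,50))]
S=[((627,158),(118,225,12)),((425,547),(118,-185,12)),((42,377),(-123,-185,60)),((77,380),(-98,-185,60)),((310,38),(-123,225,60)),((340,43),(-98,225,60))]
tp=np.array([(np.array(a)+.5)/3.4-.5+[150,190] for a,_ in T]);tj=np.array([b for _,b in T])/1e3
sp=np.array([(np.array(a)+.5)/4-.5+[230,160] for a,_ in S]);sj=np.array([b for _,b in S])/1e3
f=lambda J:np.r_[(proj("top",j2w(tj,J))-tp).ravel(),(proj("scene",j2w(sj,J))-sp).ravel()]
r=least_squares(f,[.5,.1,0.05],loss="soft_l1");J=r.x;print(J);print(f(J).reshape(-1,2).round(1))
np.save("J.npy",J)
q=lambda X,Y:((X+.5)/3.4-.5+150,(Y+.5)/3.4-.5+190)
s=lambda X,Y:((X+.5)/4-.5+230,(Y+.5)/4-.5+160)
C=j2w([30e-3,-130e-3,.115],J)[0];print("crank",C)
for nm,p in(("knob",ray("top",q(656,130),.115)),("knob sc",ray("scene",s(337,346),.115)),("post",ray("top",q(199,405),.115)),("postsc",ray("scene",s(314,54),.115))): print(nm,p,p-C)
a=-.3;print("post pred",j2w([-.026+.16*np.sin(a),-.035+.16*np.cos(a),.115],J))
E
python3 fit.py
```

```text
[ 0.57582969 -0.01609055  0.12521104]
[[ 0.1 -0.1]
 [-0.1 -0.5]
 [ 0.3 -0.6]
 [-0.9  0.1]
 [ 1.2  0.5]
 [-0.3  0.8]
 [-0.9 -0.4]
 [ 1.1  0.6]
 [ 0.1 -0.5]
 [-1.7  0.2]
 [-0.9  2. ]
 [-0.2 -0.7]
 [ 0.5 -0.3]]
crank [ 0.62182976 -0.1413263   0.115     ]
knob [ 0.6499416  -0.16664165  0.115     ] [ 2.81118413e-02 -2.53153505e-02 -1.38777878e-17]
knob sc [ 0.64944532 -0.16506728  0.115     ] [ 2.76155556e-02 -2.37409840e-02 -1.38777878e-17]
post [0.48918492 0.09149172 0.115     ] [-1.32644837e-01  2.32818016e-01 -1.38777878e-17]
postsc [0.48703962 0.09316999 0.115     ] [-1.34790139e-01  2.34496285e-01 -1.38777878e-17]
post pred [[0.48840209 0.09168874 0.115     ]]
```

```bash
cat >> h.py <<'E'
from scipy.spatial.transform import Rotation as Rn
def quat(ang):
    x=np.array([0,0,-1.]);z=np.array([np.cos(ang),np.sin(ang),0]);y=np.cross(z,x)
    return Rn.from_matrix(np.c_[x,y,z]).as_quat()
E
python3 - <<'E'
from h import *
J=np.load("J.npy");C=j2w([.03,-.13,.096],J)[0];print(Rn.from_quat(arm.read_tool_rot()).as_matrix().round(2))
for d in(48,228,0,90,180,270):
  try:
    o=[]
    for a in np.arange(0,360,30):
        q=arm.inverse_kinematics(C+.04*np.array([np.cos(np.radians(a)),np.sin(np.radians(a)),0]),quat(np.radians(d)))
        o.append(q)
    q=np.array(o,float);print(d,q.min(0).round(2),q.max(0).round(2))
  except Exception as e: print(d,e)
a=np.arange(0,.66,.1)-.3
for d in(48,228,0,90,180,270):
    q=np.array([arm.inverse_kinematics(p,quat(np.radians(d))) for p in j2w(np.c_[-.026+.16*np.sin(a),-.035+.16*np.cos(a),0*a+.096],J)],float);print(d,q.min(0).round(2),q.max(0).round(2))
for p in((172,160),(288,167)): print(ray("top",p,.0))
E
```

```text
[[ 0.94 -0.    0.33]
 [-0.33 -0.    0.94]
 [-0.   -1.   -0.  ]]
48 nan nan
228 [-0.05  0.36  2.03  3.92  1.11 -2.09] [ 0.16  0.46  2.21  4.13  1.21 -1.97]
0 [-0.77  0.9   0.9   1.14  2.16 -0.65] [-0.67  1.05  1.18  1.27  2.25 -0.48]
90 nan nan
180 nan nan
270 [-0.75  0.29  2.17  2.32  1.08 -1.29] [-0.5   0.39  2.35  2.57  1.2  -1.18]
48 [-0.25  0.91  0.83  0.82  2.45 -0.88] [-0.21  1.09  1.17  1.04  2.52 -0.63]
228 nan nan
0 [-0.56  0.61  1.53  1.16  1.92 -0.87] [-0.46  0.72  1.75  1.27  1.95 -0.74]
90 nan nan
180 nan nanTraceback (most recent call last):
  File "<stdin>", line 13, in <module>
ValueError: setting an array element with a sequence. The requested array has an inhomogeneous shape after 1 dimensions. The detected shape was (7,) + inhomogeneous part.
```

```bash
sed -i 's/    x=np.array(\[0,0,-1.\]).*/    y=np.array([0,0,-1.]);z=np.array([np.cos(ang),np.sin(ang),0]);x=np.cross(y,z)/' h.py
python3 - <<'E'
from h import *
J=np.load("J.npy");C=j2w([.03,-.13,.096],J)[0]
a=np.arange(0,6.2,.5);c=C+.04*np.c_[np.cos(a),np.sin(a),0*a]
a=np.arange(0,.66,.1)-.3;k=j2w(np.c_[-.026+.16*np.sin(a),-.035+.16*np.cos(a),0*a+.096],J)
for d in(48,228,0,90,180,270):
  for nm,P in(("crank",c),("post",k)):
    q=[arm.inverse_kinematics(p,quat(np.radians(d))) for p in P]
    if any(x is None for x in q): print(d,nm,"none");continue
    q=np.array(q);print(d,nm,q.min(0).round(2),q.max(0).round(2))
for p in((178,182),(288,167)): print(ray("top",p,.0))
E
```

```text
48 crank [-0.37  0.25  1.22 -0.    1.44 -1.21] [-0.25  0.42  1.44 -0.    1.5  -1.09]
48 post [ 0.07  0.03  1.46 -0.    1.42 -0.77] [ 0.09  0.24  1.69 -0.    1.44 -0.75]
228 crank [-0.37  0.25  1.22 -0.    1.44  1.93] [-0.25  0.42  1.44 -0.    1.5   2.05]
228 post [ 0.07  0.03  1.46 -0.    1.42  2.38] [ 0.09  0.24  1.69 -0.    1.44  2.39]
0 crank [-0.37  0.25  1.22 -0.    1.44 -0.37] [-0.25  0.42  1.44 -0.    1.5  -0.25]
0 post [ 0.07  0.03  1.46 -0.    1.42  0.07] [ 0.09  0.24  1.69 -0.    1.44  0.09]
90 crank [-0.37  0.25  1.22 -0.    1.44 -1.95] [-0.25  0.42  1.44 -0.    1.5  -1.82]
90 post [ 0.07  0.03  1.46 -0.    1.42 -1.5 ] [ 0.09  0.24  1.69 -0.    1.44 -1.48]
180 crank none
180 post none
270 crank [-0.37  0.25  1.22 -0.    1.44  1.2 ] [-0.25  0.42  1.44 -0.    1.5   1.32]
270 post [ 0.07  0.03  1.46 -0.    1.42  1.64] [ 0.09  0.24  1.69 -0.    1.44  1.66]
[0.7670195  0.19541529 0.        ]
[ 0.80387725 -0.04935232  0.        ]
```

```bash
python3 - <<'E'
from h import *
q=quat(np.radians(48));k=np.array([.6497,-.1659])
arm.move_ptp([*k,.20],q);print(arm.read_clock(),arm.read_contact_force())
print(arm.move_linear([*k,.096],feed=.1,f_stop=15),arm.read_clock(),arm.read_tcp_pos(),arm.read_contact_force())
cv2.imwrite("pics/s1.png",arm.grab_frame("scene")[140:320,210:450,::-1].repeat(3,0).repeat(3,1))
E
```

```text
3.0167 [-0.79075462 -0.24730595 -0.38493851]
False 4.2083 [ 0.65031718 -0.16612836  0.09717128] [ 0.05291806 -0.01175403  0.01455828]
```

View pics/s1.png

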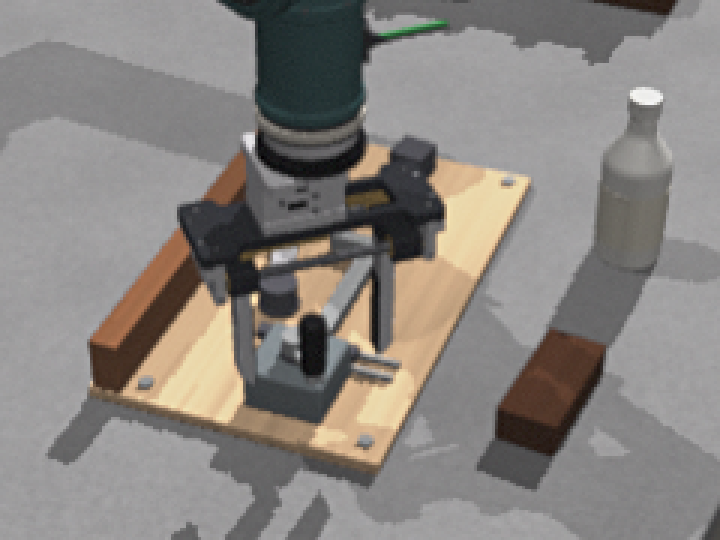

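The knob, at about (313,345) in the crop, stands between the two fingers. I'll grip it and try the first arc.

```bash
cat >> h.py <<'E'
def wind(C,a,n,da,r=.04,feed=.1,f=30,z=.096):
    for i in range(n):
        a-=da
        s=arm.move_linear([C[0]+r*np.cos(a),C[1]+r*np.sin(a),z],feed=feed,f_stop=f)
        F=arm.read_contact_force();p=arm.read_tcp_pos()
        u=np.array([np.cos(a),np.sin(a)]);t=np.array([u[1],-u[0]])
        print(i,s,round(arm.read_clock(),2),"a %.2f"%a,"act %.3f r %.4f"%(np.arctan2(p[1]-C[1],p[0]-C[0]),np.hypot(*(p[:2]-C[:2]))),"Fr %.1f Ft %.1f Fz %.1f"%(F[:2]@u,F[:2]@t,F[2]))
        if s: break
    return a,s
E
python3 - <<'E'
from h import *
arm.grasp(40);p=arm.read_tcp_pos();print(arm.read_clock(),p,arm.read_grip_width(),arm.read_contact_force())
J=np.load("J.npy");C=j2w([.03,-.13,.096],J)[0]
a=np.arctan2(p[1]-C[1],p[0]-C[0]);print(a)
print(wind(C,a,4,np.pi/8))
E
```

```text
5.375 [ 0.64968857 -0.16592371  0.09597004] 0.020988927190489472 [-0.16904653  0.62449863  0.08177109]
-0.7233046031595532
0 False 5.67 a -1.12 act -1.086 r 0.0375 Fr -5.7 Ft -1.9 Fz 0.5
1 False 5.98 a -1.51 act -1.483 r 0.0378 Fr -5.4 Ft -3.5 Fz -0.9
2 False 6.29 a -1.90 act -1.879 r 0.0385 Fr -3.7 Ft -2.9 Fz -2.2
3 False 6.6 a -2.29 act -2.270 r 0.0395 Fr -3.5 Ft -3.4 Fz -3.3
(np.float64(-2.2941009299544497), False)
```

```bash
python3 - <<'E'
from h import *
J=np.load("J.npy");C=j2w([.03,-.13,.096],J)[0]
print(wind(C,-2.2941,36,np.pi/8,f=25))
print(arm.read_grip_width())
cv2.imwrite("pics/s2.png",arm.grab_frame("scene")[140:320,210:450,::-1].repeat(3,0).repeat(3,1))
E
```

```text
0 False 6.91 a -2.69 act -2.658 r 0.0405 Fr -0.1 Ft -4.7 Fz -2.8
1 False 7.22 a -3.08 act -3.045 r 0.0415 Fr 2.1 Ft -5.3 Fz -0.1
2 False 7.53 a -3.47 act 2.854 r 0.0422 Fr 4.3 Ft -4.8 Fz 2.6
3 False 7.83 a -3.86 act 2.464 r 0.0426 Fr 4.7 Ft -5.0 Fz 4.0
4 False 8.14 a -4.26 act 2.073 r 0.0426 Fr 3.5 Ft -5.0 Fz 3.6
5 False 8.45 a -4.65 act 1.684 r 0.0422 Fr 4.1 Ft -4.4 Fz 2.4
6 False 8.76 a -5.04 act 1.296 r 0.0415 Fr 1.9 Ft -3.9 Fz 2.6
7 False 9.07 a -5.44 act 0.902 r 0.0405 Fr 0.3 Ft -5.2 Fz 1.7
8 False 9.38 a -5.83 act 0.496 r 0.0394 Fr -2.1 Ft -4.8 Fz 3.4
9 False 9.68 a -6.22 act 0.096 r 0.0385 Fr -5.1 Ft -3.3 Fz 2.1
10 False 9.99 a -6.61 act -0.294 r 0.0379 Fr -6.3 Ft -4.0 Fz 3.0
11 False 10.3 a -7.01 act -0.684 r 0.0375 Fr -6.5 Ft -3.3 Fz 1.5
12 False 10.61 a -7.40 act -1.079 r 0.0375 Fr -5.1 Ft -3.1 Fz 1.2
13 False 10.92 a -7.79 act -1.476 r 0.0378 Fr -4.2 Ft -2.6 Fz -0.6
14 False 11.22 a -8.18 act -1.871 r 0.0385 Fr -2.6 Ft -3.4 Fz -2.4
15 False 11.53 a -8.58 act -2.262 r 0.0394 Fr -2.1 Ft -3.8 Fz -3.6
16 False 11.84 a -8.97 act -2.652 r 0.0405 Fr -0.1 Ft -4.3 Fz -1.9
17 False 12.15 a -9.36 act -3.043 r 0.0414 Fr 2.0 Ft -5.0 Fz -0.5
18 False 12.46 a -9.76 act 2.857 r 0.0421 Fr 4.7 Ft -5.5 Fz 1.6
19 False 12.77 a -10.15 act 2.466 r 0.0426 Fr 4.7 Ft -5.3 Fz 3.9
20 False 13.07 a -10.54 act 2.073 r 0.0426 Fr 4.0 Ft -4.7 Fz 4.4
21 False 13.38 a -10.93 act 1.682 r 0.0422 Fr 3.7 Ft -4.0 Fz 3.5
22 False 13.69 a -11.33 act 1.293 r 0.0414 Fr 1.5 Ft -4.2 Fz 3.0
23 False 14.0 a -11.72 act 0.902 r 0.0405 Fr 0.1 Ft -4.8 Fz 2.3
24 False 14.31 a -12.11 act 0.497 r 0.0394 Fr -1.8 Ft -4.9 Fz 1.9
25 False 14.62 a -12.50 act 0.096 r 0.0386 Fr -4.6 Ft -4.4 Fz 3.2
26 False 14.93 a -12.90 act -0.293 r 0.0379 Fr -6.0 Ft -3.3 Fz 2.6
27 False 15.23 a -13.29 act -0.684 r 0.0375 Fr -5.9 Ft -2.4 Fz 1.6
28 True 15.45 a -13.68 act -0.835 r 0.0371 Fr -0.0 Ft -6.6 Fz 1.1
(-13.68237336926301, True)
0.020897390896166573
```

View pics/s2.png

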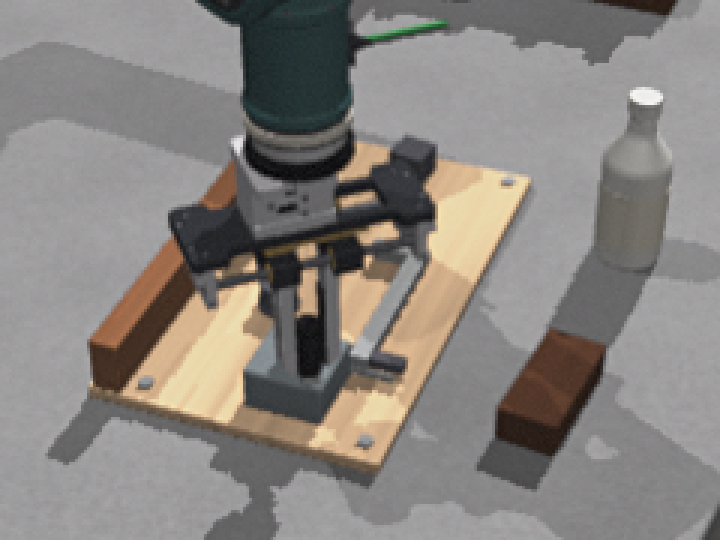

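The knob is still gripped, and the stop block has moved back about 40 mm to the rear of its slide at about (385,360) in the crop. It met a firm stop after 2.02 turns. I'll push once more to confirm the end, then release and look from the top camera.

```bash
python3 - <<'E'
from h import *
J=np.load("J.npy");C=j2w([.03,-.13,.096],J)[0]
wind(C,-13.40,1,.35,f=25,feed=.06)
arm.wait(.3)
wind(C,-13.40+.02,1,.02,f=25,feed=.06)
arm.let_go()
p=arm.read_tcp_pos();arm.move_linear([p[0],p[1],.20],feed=.2)
a=j2w([-.026+.16*np.sin(-.3),-.035+.16*np.cos(-.3),.096],J)[0];print(a)
arm.move_ptp([a[0]-.2,a[1]+.05,.25],quat(.5));print(arm.read_clock())
t=arm.grab_frame("top");cv2.imwrite("pics/t3.png",cv2.resize(t[190:350,150:380,::-1],None,fx=3.4,fy=3.4,interpolation=cv2.INTER_CUBIC))
E
```

```text
0 True 15.73 a -13.75 act -0.844 r 0.0371 Fr -1.3 Ft -6.3 Fz 1.0
0 False 16.28 a -13.40 act -0.836 r 0.0376 Fr -7.4 Ft -1.0 Fz 2.5
[0.48840209 0.09168874 0.096     ]
19.8917
```

View pics/t3.png

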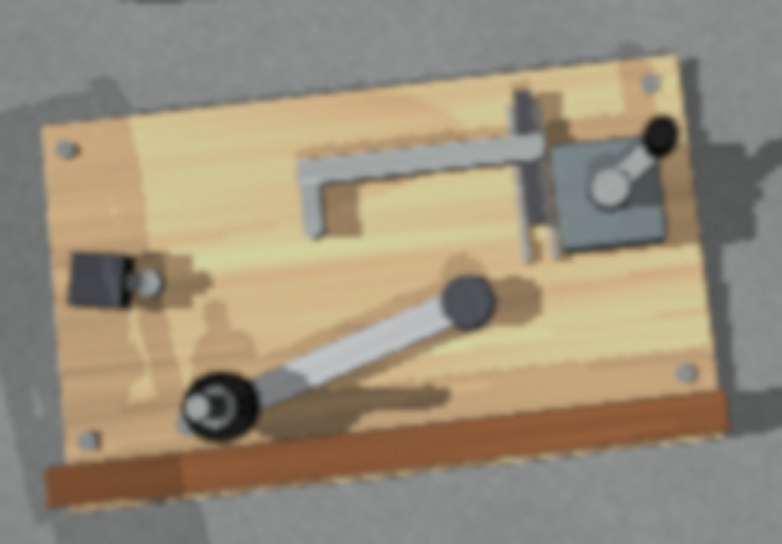

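```bash
python3 - <<'E'
from h import *
J=np.load("J.npy")
for xy in((313,235),(313,228)):
    p=ray("top",((xy[0]+.5)/3.4-.5+150,(xy[1]+.5)/3.4-.5+190),.03)-np.r_[J[:2],0];c,s=np.cos(J[2]),np.sin(J[2]);print("nose jig",c*p[0]+s*p[1],-s*p[0]+c*p[1])
q=quat(.125);k=[.4884,.0918]
arm.move_ptp([*k,.20],q)
print(arm.move_linear([*k,.096],feed=.1,f_stop=12),arm.read_tcp_pos(),arm.read_contact_force())
arm.grasp(40)
print(arm.read_clock(),arm.read_tcp_pos(),arm.read_grip_width(),arm.read_contact_force())
cv2.imwrite("pics/s4.png",arm.grab_frame("scene")[140:320,210:450,::-1].repeat(3,0).repeat(3,1))
E
```

```text
nose jig 0.025801835297463577 0.05606004129429001
nose jig 0.030162303861747133 0.05565289578293366
False [0.48901167 0.09185457 0.09688094] [-0.47871864 -0.42348123  0.39463078]
23.175 [0.48722822 0.09175224 0.0958839 ] 0.015197475415758464 [-5.76490103  0.17561347  1.86078609]
```

View pics/s4.png

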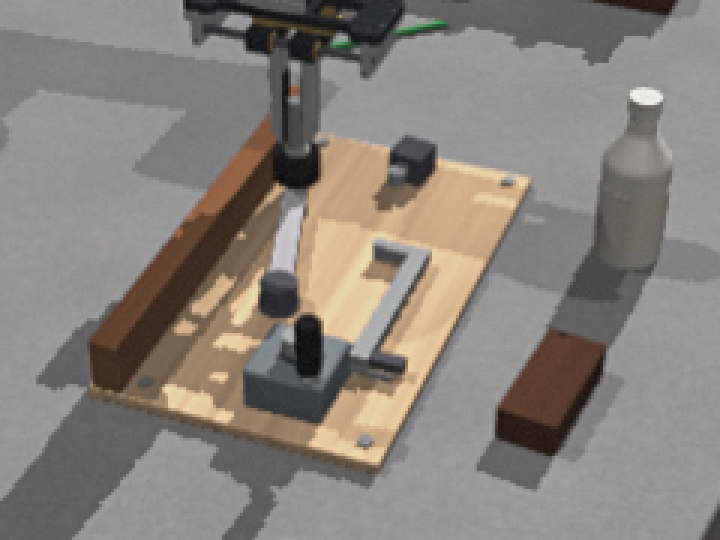

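The post at about (295,120) is gripped and the nose reads x ≈ 26–30 mm, so the stop is fully back. Next I push along the arc.

```bash
cat >> h.py <<'E'
def qpost(p,J):
    d=p[:2]-j2w([-.026,-.035,0],J)[0][:2];c,s=np.cos(J[2]),np.sin(J[2])
    x,y=c*d[0]+s*d[1],-s*d[0]+c*d[1];return np.arctan2(x,y)+.3,np.hypot(x,y)
E
python3 - <<'E'
from h import *
J=np.load("J.npy")
def go(qs,feed=.06):
    for v in qs:
        s=arm.move_linear(j2w([-.026+.16*np.sin(v-.3),-.035+.16*np.cos(v-.3),.096],J)[0],feed=feed,f_stop=22)
        F=arm.read_contact_force();print("%.2f"%v,s,np.round(qpost(arm.read_tcp_pos(),J),4),F.round(1),round(arm.read_clock(),2))
        if s: break
go([.06,.12,.18,.24,.30,.36,.40,.44,.48,.52,.56,.60])
arm.wait(.3);print(np.round(qpost(arm.read_tcp_pos(),J),4),arm.read_contact_force(),arm.read_grip_width())
cv2.imwrite("pics/s5.png",arm.grab_frame("scene")[140:320,210:450,::-1].repeat(3,0).repeat(3,1))
t=arm.grab_frame("top");cv2.imwrite("pics/t5.png",cv2.resize(t[190:350,150:380,::-1],None,fx=3.4,fy=3.4,interpolation=cv2.INTER_CUBIC))
E
```

```text
0.06 False [0.0565 0.1604] [-5.4  0.4  2.8] 23.53
0.12 False [0.1154 0.1603] [-5.7  1.   3.7] 23.84
0.18 False [0.1745 0.1602] [-6.1  0.5  4.5] 24.15
0.24 False [0.2336 0.1601] [-6.1  0.5  4.4] 24.46
0.30 False [0.2926 0.16  ] [-6.7  0.5  3.9] 24.77
0.36 False [0.3518 0.16  ] [-7.4  0.7  4.8] 25.07
0.40 False [0.3909 0.1599] [-8.  -1.1  4.9] 25.33
0.44 False [0.43   0.1598] [-8.3 -0.1  4.6] 25.59
0.48 False [0.4696 0.1597] [-7.5 -1.2  4.5] 25.85
0.52 False [0.5089 0.1597] [-8.8 -0.4  5.3] 26.11
0.56 False [0.5482 0.1597] [-9.   0.1  4.5] 26.37
0.60 False [0.5875 0.1596] [-10.1  -0.4   6.1] 26.62
[0.5861 0.1596] [-8.26409191 -0.12942758  5.33638583] 0.015150006771028443
```

View pics/s5.png

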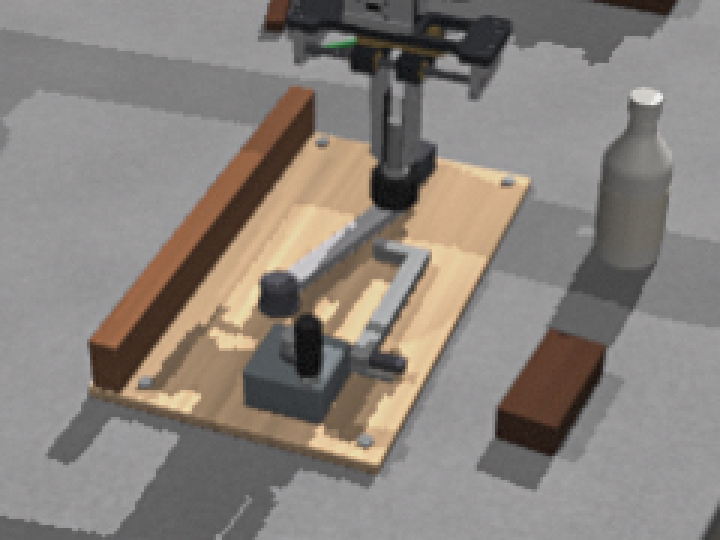

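View pics/t5.png

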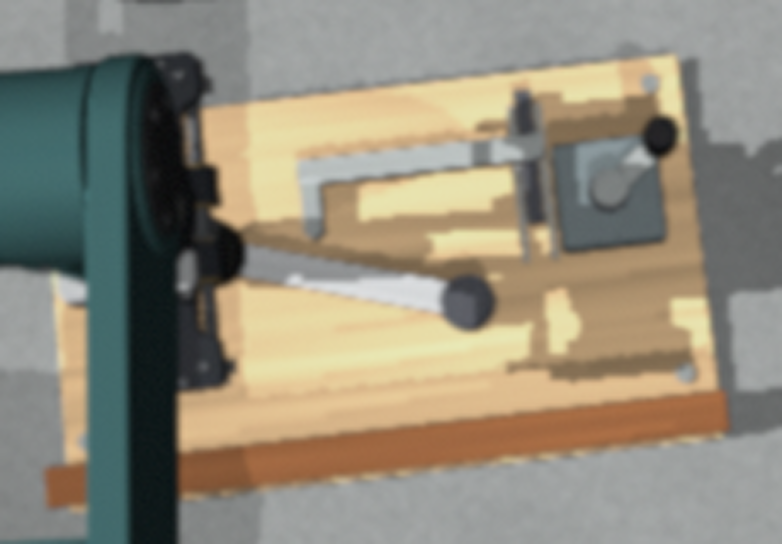

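```bash
python3 - <<'E'
from h import *
arm.wait(.3);J=np.load("J.npy");print(qpost(arm.read_tcp_pos(),J),abs(arm.read_dq()).max(),arm.read_contact_force(),arm.read_grip_width(),arm.read_clock())
arm.close_job()
E
```

```text
(np.float64(0.5857567602283833), np.float64(0.15961918179871595)) 0.0014068051120423523 [-8.42967431 -0.00863344  4.78109237] 0.015190850665247217 27.325
the job is handed in; nothing more can be done
```

I wound the crank back to its stop and pushed the arm past the click. I handed the job in at 27.3 s, still gripping the post; no verdict was reported.

- **Crank:** I wound the knob clockwise 2.02 turns until it met a firm stop, and a second push met the same stop. The pictures then put the stop nose at jig x of about 26–30 mm (30 is fully back). The knob had not moved in the last picture.
- **Tension arm:** I gripped the post at 40 N and pushed it along its arc. The tool position gave 0.586 rad and the overhead picture about 0.59 rad, so it is past the 0.53 limit. It was steady, with about 8.4 N of spring force on the tool.
- **Click and pawl:** I did not see the pawl itself. The force dipped only slightly, from 8.3 to 7.5 N, between 0.43 and 0.47 rad, so the click rests mainly on the arm angle.
- **Loose items:** the bottle and the offcut look unmoved in the last picture. The bar clamp was outside my later pictures; I did not go near it.

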